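# Draw a split potting form together with its turnbuckle and pin it shut

### The arm

A 6-joint arm with a two-finger parallel gripper is mounted at the origin on a cart in front of the work surface, level with it; the furniture and walls round the work are solid. World frame = base frame: x ahead of the robot, y to its left, z up, the work surface at z = 0. Lengths are in mm, angles in rad, forces in N, time in s.
With the tool pointing down it reaches from about 350 to 875 mm from the base axis. Payload 4.2 kg.
Tool frame: the origin (TCP) lies midway between the tips of the shut fingers; the grasp point (between the pads) lies 19 mm behind it (tcp_to_grasp is the distance from the TCP to the grasp point, in mm); z points along the fingers, y is the line along which they close (so a half turn about z gives the same grasp; the last joint's range is limited). The gripper opens to 85 mm and grips with 20 to 120 N. Pads are 22 mm wide; open, the fingers measure 114 mm over their backs; the gripper's body (76 mm by 85 mm) begins 54 mm behind the grasp point. The pads swing forward as they close: fully open they stand 13 mm farther back than shut.
Start: joints at [1.503, 0.385, 0.008, 0, -1.194, -0.259], TCP at [200.601, 591.911, 210.012] pointing down, gripper open.
Joint ranges: [-3.14, 3.14], [-1.21, 2.06], [-1.07, 1.41], [-3.16, 2.05], [-2.99, -0.16], [-3.1, 3.1]. Speed limits (rad/s): [2.79, 2.79, 3.14, 3.14, 3.14, 3.14].

### API

Orientations are given as a unit quaternion [x, y, z, w].
In Python, from bench import read_state, get_image, job_done, tcp_to_grasp gives the robot as it stands.
- The arm moves only by the tool jog_arm, never from a script. Its argument "plan" is a list of rows, each a list of 3 entries, a list of its own where there are three numbers: the finger opening in mm, from 0 to 85.4, then the shift along the tool's x, y, z as a fraction of full scale, then the turn, a rotation vector about the tool's x, y, z as a fraction of full scale. A call has 1 to 10 rows; each row is the pose to reach, as a shift and turn from the pose commanded when the call began, along the tool's axes at that moment; what a row does not reach only later rows make up. Full scale, the value 1, is 0.1 m for a shift and 60 degrees for a turn. A row lasts 1/8 s, in which the tool goes at most 62.5 mm and 10.7 degrees, less where a joint would pass 70% of its speed; a pose out of reach is approached as far as the arm can. A call with a number of a shift or a turn outside -1 to 1 is refused whole. A call with a gripper value outside its range is refused whole. The fingers move at their own pace and stop on an object; the grip force is fixed at half the most. Time passes only in rows, so rows that repeat a pose let the fingers close. It gives the time, the measured TCP pose, the force, the opening and the grip force at its end, in the units of the state.
- read_state(): the state, without advancing time (a new reading comes with each control period).
- get_image(name): name is "scene" or "side" or "wrist"; returns a dict with "img" (420x560x3 uint8, red, green, blue), "range_z" (420x560 float32, mm along the optical axis (not along the pixel's ray), 0 where there is no reading), "intrinsics" (3x3 intrinsics, pixels), "extrinsics" (4x4, takes a point from camera to world coordinates); the wrist camera has in their place "tool_from_camera" (4x4, takes a point from camera to tool coordinates, whose origin is the TCP and whose axes are the flange's). Camera axes: x right, y down, z forward; pixel columns grow to the right and rows downward; lengths in mm; the calibration is good to about 2 mm. A picture is of the moment at which its call begins: read the wrist's pose just before it.
- job_done(): hands the job in; it is judged then, once.
The state is a dict: "clock": time; "joints": joint angles; "joint_vel": joint speeds; "joint_efforts": joint torques, N m; "position": TCP position; "ee_rot": TCP orientation; "contact_force": force on the tool from outside, world axes, zero at the start; "wrist_torque": the same for the moment, N m; "gripper_width": finger opening in mm; "grasp_force": force on a finger pad.
Only numpy, scipy, OpenCV 4.12 (cv2) and the standard library are available. Lean on these libraries where they do the work, as an engineer would, in place of code of your own. Each camera call takes 0.05 s, during which the arm holds its last target. There are 200 camera calls.

### The job

Close the split potting form on the bench: turn the turnbuckle by its four spokes, the tops of the spokes going away from the lock pin, until both halves are drawn fully together. Then push the lock pin straight through the knuckles of both halves until its head sits fully home against the guide block, and let go. Leave the jar, the tape roll and the pliers where they are.

Things in the scene. Friction and masses are not known exactly. Their poses are not given: they have to be found in the camera images.
- fixture: Fixed dark steel base plate 250 x 230 x 12 mm with a grey steel form in two halves. Origin on the bench below where the halves meet; x runs along the turnbuckle (away from the robot), y from turnbuckle to lock pin (to the robot's left); turned up to 0.25 rad. Form: y -10 to +90 mm, top z 52 mm. Lugs at x -/+115, y -75 mm reach z 107 mm. A room beam crosses overhead at world x 0.43, z 0.83 m.
- hub (a point): Centre of the turnbuckle's hub (fixture x 0, y -75, z 90 mm), on its level axis along the fixture's x. Four round steel spokes, 13 mm thick with black bulbs 17 mm thick near the ends, stand out at 90 degrees to each other in the plane x = 0 and end 65 mm from the axis. Hub disc radius 19 mm, 22 mm long; turnbuckle frame 100 mm long, 28 mm thick.
- turnbuckle (a joint): Turn in rad, 0 slack, 4.2 halves fully together (hard stop); starts at 0 to 1.8. At 0 a spoke points straight up; as the value grows the upper spokes move to the fixture's -y (away from the pin): spokes stand at value + n x 90 degrees from up, leaning to -y. Stays where left; 0.15 Nm friction, about 5 N at a spoke. Each half moves in 2.5 mm per rad.
- half_near (a joint): Travel of the near half (towards the fixture's -x) in m: grows as it is drawn in, 0.0105 = fully in. Driven by the turnbuckle only.
- half_far (a joint): Travel of the far half (towards the fixture's +x) in m: grows as it is drawn in, 0.0105 = fully in. Driven by the turnbuckle only.
- knuckles (a point): Point (fixture x 0, y 68.5, z 65 mm) midway between the two dark steel knuckles, one on each half, each 15 mm thick along y (near half's y 70 to 85 mm, far half's y 52 to 67 mm), tops at z 77 mm, with 12 mm bores along y. The bores come into line with the guide block's bore only when the halves are fully together; before that they block the pin.
- lock_pin: Loose steel pin, about 0.1 kg, lying level, its shaft already in the guide block's bore: shaft 10 mm thick, 78 mm long with tapered tip; round dark head 26 mm across, 12 mm thick. Origin on its axis at the head's inner face; y axis points from tip to head (outer face at y = +12 mm). The head starts 46 to 54 mm short of the guide block.
- pin_seat (a point): Centre of the bore at the outer face of the steel guide block (fixture x 0, y 125, z 65 mm; block 30 mm wide, y 95 to 125 mm, top z 77 mm, bore 12 mm). Its y axis is the fixture's y. The pin's origin comes here, about 1 mm lower, when home; push it to -y. A shelf 24 mm wide, y 125 to 195 mm, top z 51 mm, carries the pin's head.
- jar: Bystander: dark round jar, 48 mm across, 70 mm high, origin under its centre.
- tape_roll: Bystander: flat amber tape roll, 60 mm across, 12 mm high, origin under its centre.
- blue_pliers: Bystander: blue-handled pliers, 129 x 50 x 12 mm, origin under the centre.
Things that resemble listed ones, but are neither listed nor needed, are in the scene too. Several things have the shape of the lock_pin; the one meant has the colours described above.

How it is judged:
By the outcome, as a careful person would: the job done as asked, in the order asked, and still so for the second after the job is handed in, with the robot touching nothing.
It also fails if it takes over 67 s, if anything falls off the work surface, if the arm or the gripper's body presses on something with over 40 N, if the wrist force passes 120 N, or if a joint passes its speed limit or range.

## Working session

There is one attempt and no reset: what is moved stays moved. The work goes in short steps, Python scripts to look and compute and a tool call to move; the robot and the scene stay as the last step left them, time stands still between calls to the robot, and variables do not carry over. Pictures are saved under pics/ and viewed, at most 10 in all, crops included, and the job is handed in when it is done.

Besides the shell and the picture viewer there is one more tool, called as name(argument=value, ...), one argument or row to a line, values as JSON. jog_arm: Moves the arm, as the interface text tells. Its arguments: {"type":"object","properties":{"plan":{"type":"array"}},"required":["plan"]}

```bash
mkdir -p pics; ls; python3 - <<'E'
from bench import *
import cv2,numpy as np
print(read_state(), tcp_to_grasp)
for n in("scene","side"):
    d=get_image(n); cv2.imwrite(f"pics/{n}0.png",d["img"][:,:,::-1]); np.savez(f"{n}0.npz",**{k:v for k,v in d.items() if not isinstance(v,str)})
    print(n,d["intrinsics"].tolist(),np.round(d["extrinsics"],3).tolist())
E
```

```text
pics
{'clock': 0.0, 'joints': array([ 1.50258719e+00,  3.85581243e-01,  6.61819671e-03, -4.85150425e-04,
       -1.19400197e+00, -2.58592409e-01]), 'joint_vel': array([-0.00087913,  0.00037644,  0.00135043, -0.00069102, -0.00157548,
       -0.00134764]), 'joint_efforts': array([-3.80562715e-04, -3.92287338e+01,  1.88394821e+01,  4.18619201e+00,
       -4.74928893e-03,  9.44761837e-06]), 'position': array([200.42461634, 591.32475633, 208.90580543]), 'ee_rot': array([ 9.86664602e-01, -1.62762822e-01, -1.21375831e-04,  1.10086611e-03]), 'contact_force': array([ 0.87545923, -0.77872086, -0.11375686]), 'wrist_torque': array([0.07545944, 0.01935421, 0.01180437]), 'grasp_force': 0.0, 'gripper_width': 85.39107070382734} 18.700000000000003
scene [[434.3581367353033, 0.0, 278.09188891579424], [0.0, 434.3581367353033, 210.03432729165144], [0.0, 0.0, 1.0]] [[-0.764, -0.332, 0.554, 9.409], [-0.646, 0.379, -0.663, 405.587], [0.01, -0.864, -0.504, 561.792], [0.0, 0.0, 0.0, 1.0]]
side [[450.2922138301971, 0.0, 275.6207111081385], [0.0, 450.2922138301971, 210.14489230661619], [0.0, 0.0, 1.0]] [[-0.84, -0.355, 0.411, 164.249], [-0.543, 0.551, -0.633, 355.11], [-0.002, -0.755, -0.656, 663.593], [0.0, 0.0, 0.0, 1.0]]
```

View pics/scene0.png

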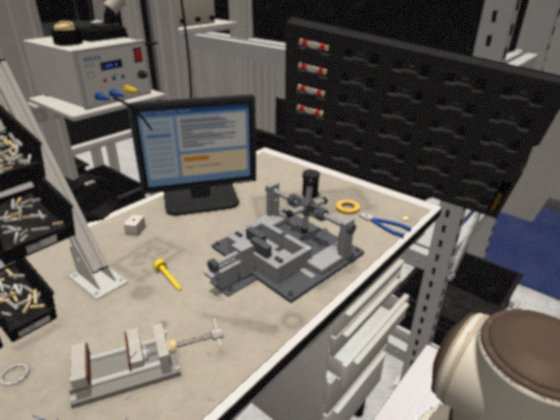

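View pics/side0.png

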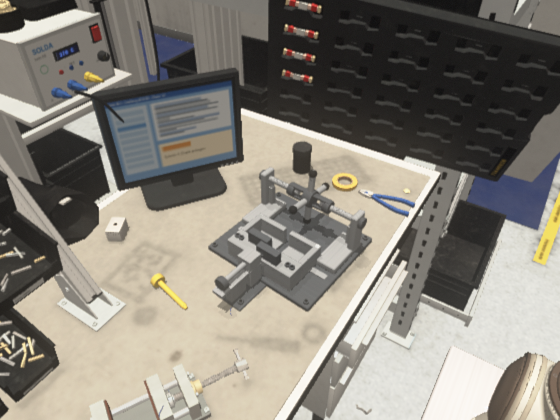

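The side view shows the fixture centred near (290,235), with the lugs at (267,185) and (357,230) and the hub near (312,195). There are two pin-shaped things. The dark-headed pin at (222,284) lies in the guide block's shelf and fits the description. The yellow one at (155,280) lies loose on the bench and is a decoy. I'll enlarge the crop to confirm.

```bash
cat > h.py <<'E'
import numpy as np,cv2
from bench import *
def load(n): return dict(np.load(n))
def w(d,u,v,r=1,E=None):
    z=d["range_z"][int(v)-r:int(v)+r+1,int(u)-r:int(u)+r+1]; z=np.median(z[z>0]); K=d["intrinsics"]
    return ((d["extrinsics"] if E is None else E)@[(u-K[0,2])*z/K[0,0],(v-K[1,2])*z/K[1,1],z,1])[:3]
def cloud(d,E=None):
    K=d["intrinsics"];v,u=np.mgrid[:420,:560];z=d["range_z"].astype(float)
    P=np.stack([(u-K[0,2])*z/K[0,0],(v-K[1,2])*z/K[1,1],z],-1)
    E=d["extrinsics"] if E is None else E
    P=P@E[:3,:3].T+E[:3,3]; P[z<=0]=np.nan; return P
E
python3 - <<'E'
from h import *
d=load("side0.npz"); c=d["img"][150:320,195:385,::-1]
cv2.imwrite("pics/c1.png",cv2.resize(c,None,fx=3.5,fy=3.5,interpolation=cv2.INTER_CUBIC))
for p in [(267,174),(357,213),(222,284),(312,172),(362,245),(306,300),(212,245),(302,150),(344,181),(385,203),(155,280)]: print(p,np.round(w(d,*p),1))
# base plate top pixels: fit rectangle
P=cloud(d); m=(P[...,2]>7)&(P[...,2]<17)&(P[...,0]>300)&(P[...,0]<750)
m=cv2.morphologyEx(m.astype(np.uint8),cv2.MORPH_OPEN,np.ones((2,2)))
n,l,s,_=cv2.connectedComponentsWithStats(m)
for i in np.argsort(-s[1:,4])[:4]+1: print(s[i],cv2.minAreaRect(P[l==i][:,:2].astype(np.float32)))
q=m>0; q[:, :195]=0;q[:,385:]=0;q[:200]=0
print(cv2.minAreaRect(P[q][:,:2].astype(np.float32)))
E
```

```text
(267, 174) [ 592.6 -272.5  103.9]
(357, 213) [ 380.9 -259.1  106.1]
(222, 284) [507.9  -8.1  72. ]
(312, 172) [ 486.3 -269.8  152.7]
(362, 245) [ 366.9 -278.3   12.4]
(306, 300) [391.6 -94.2  16.6]
(212, 245) [ 619.5 -111.    16.3]
(302, 150) [ 602.4 -436.3   69.2]
(344, 181) [ 498.8 -465.7    0.6]
(385, 203) [ 380.3 -432.     8.7]
(155, 280) [645.7  21.5  23.4]
[ 273  195   75   58 1794] ((522.4778442382812, -229.79017639160156), (150.6234130859375, 215.1802520751953), 65.16537475585938)
[ 255  235  118   76 1758] ((390.1644287109375, -179.3804473876953), (270.0279846191406, 90.43610382080078), 61.06414794921875)
[209 222  38  45 508] ((592.2398681640625, -120.68123626708984), (70.73310852050781, 162.17318725585938), 31.063650131225586)
[114 401  44  19 451] ((488.68072509765625, 207.9937286376953), (76.72137451171875, 36.66246795654297), 18.231861114501953)
((426.16448974609375, -154.7982177734375), (412.7349548339844, 507.824462890625), 40.5123291015625)
```

View pics/c1.png

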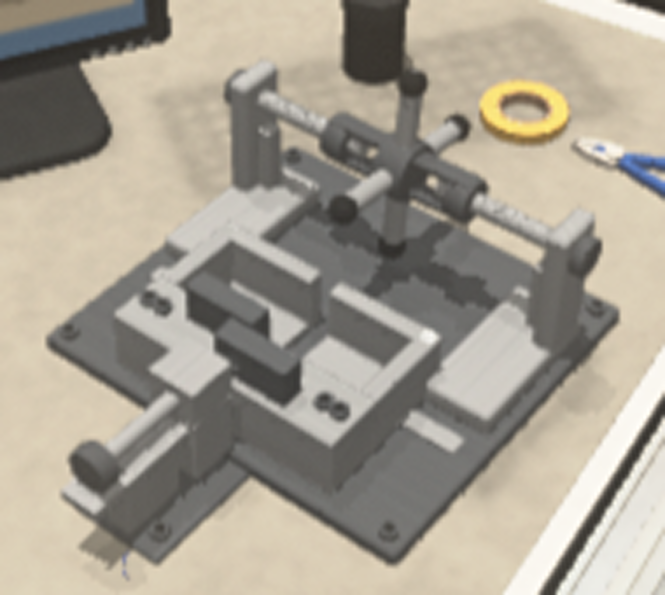

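The crop confirms the pin: dark round head at crop (95,465), grey shaft entering the guide block on the fixture. The upright spoke's bulb is at crop (412,82), another bulb is at (345,208) towards the pin side, and the lug tops are at (257,78) and (577,228).

```bash
cat >> h.py <<'E'
def ray(d,u,v,z):
    K=d["intrinsics"];E=d["extrinsics"];r=E[:3,:3]@[(u-K[0,2])/K[0,0],(v-K[1,2])/K[1,1],1];o=E[:3,3]
    return o+r*(z-o[2])/r[2]
E
python3 - <<'E'
from h import *
d=load("side0.npz"); P=cloud(d)
f=lambda a,b:(195+a/3.5,150+b/3.5)
A=ray(d,*f(395,552),12);B=ray(d,*f(615,312),12);C=ray(d,*f(50,338),12)
print("corners",A,B,C,np.linalg.norm(A-B),np.linalg.norm(A-C), "yaw",np.arctan2(*(C-A)[[1,0]]),np.arctan2(*(A-B)[[1,0]])-np.pi/2, "centre",(B+C)/2)
ln=ray(d,*f(575,228),107);lf=ray(d,*f(257,78),107);print("lugs",ln,lf,(ln+lf)/2,np.arctan2(*(lf-ln)[[1,0]]))
# form top z~52 and guide block/knuckle tops z~77
for z in (52,77,107):
    q=np.abs(P[...,2]-z)<3.5; q[:,:195]=0;q[:,385:]=0;q[:150]=0;q[320:]=0
    X=P[q][:,:2].astype(np.float32); print(z,len(X),cv2.minAreaRect(X),np.median(X,0))
print("guide",[np.round(ray(d,*f(a,b),77),1) for a,b in ((195,368),(155,362),(183,393),(232,360))])
print("head",w(d,*f(92,462)),w(d,*f(120,450)))
print("bulbs",[np.round(w(d,*f(a,b),0),1) for a,b in ((413,82),(345,208),(459,127),(391,243),(405,115),(370,192))])
E
```

```text
corners [382.02048886 -84.51891368  12.        ] [ 359.04466347 -303.81020901   12.        ] [ 624.29957972 -107.67020771   12.        ] 220.49163421761247 243.38270334232817 yaw -0.09526704355585143 -0.1043922111601081 centre [ 491.6721216  -205.74020836   12.        ]
lugs [ 374.4346242  -254.94811527  107.        ] [ 591.08034133 -275.71054649  107.        ] [ 482.75748277 -265.32933088  107.        ] -0.09554407633651661
52 1742 ((556.0233154296875, -227.06747436523438), (306.625732421875, 373.81500244140625), 49.75276565551758) [ 501.51978 -129.90302]
77 856 ((584.9161376953125, -213.8050537109375), (292.4707336425781, 343.26690673828125), 60.075469970703125) [ 508.05948  -118.264755]
107 348 ((566.3997802734375, -254.52597045898438), (74.61983489990234, 388.8531799316406), 83.7499771118164) [ 490.92548 -264.19904]
guide [array([502.8, -84.9,  77. ]), array([522.4, -77.2,  77. ]), array([497.9, -67.6,  77. ]), array([490.1, -99.7,  77. ])]
head [510.05297829  -9.20514223  74.61112289] [507.64534994 -27.36066557  67.0219803 ]
bulbs [array([ 483.5, -269. ,  150.9]), array([ 489.8, -209.9,   99.8]), array([ 477.7, -321. ,   88.1]), array([ 485.2, -257.6,   40. ]), array([ 484.6, -264. ,  131. ]), array([ 486.4, -231.2,   97.6])]
```

Fixture yaw is about -0.098 and the hub is at about (483,-265). The pin head sits on the fixture axis, which agrees. The turnbuckle shows about 0.1 rad past upright. I'll check the travel corridor for obstacles before moving.

```bash
python3 - <<'E'
from h import *
for n in("side0.npz","scene0.npz"):
    P=cloud(load(n)).reshape(-1,3); P=P[~np.isnan(P[:,0])]
    q=(P[:,2]>120)&(P[:,2]<800)&(P[:,0]>150)&(P[:,0]<720)&(abs(P[:,1]+0)<650)
    X=P[q]; c,k=np.unique((X[:,:2]//60).astype(int)*60,axis=0,return_counts=True)
    print(n,[(tuple(a),b,int(X[((X[:,:2]//60).astype(int)*60==a).all(1)][:,2].min())) for a,b in zip(c.tolist(),k) if b>5])
d=load("side0.npz");print(w(d,95,290))
E
```

```text
side0.npz [((120, -660), np.int64(638), 120), ((120, -600), np.int64(841), 226), ((180, -660), np.int64(1112), 120), ((180, -600), np.int64(2937), 176), ((240, -660), np.int64(457), 120), ((240, -600), np.int64(3131), 136), ((240, -540), np.int64(413), 349), ((300, -660), np.int64(94), 120), ((300, -600), np.int64(2514), 121), ((300, -540), np.int64(1350), 285), ((360, -600), np.int64(1659), 120), ((360, -540), np.int64(2187), 251), ((420, -600), np.int64(1106), 120), ((420, -540), np.int64(2664), 205), ((420, -480), np.int64(13), 393), ((420, -300), np.int64(7), 144), ((480, -600), np.int64(617), 120), ((480, -540), np.int64(2400), 159), ((480, -480), np.int64(452), 353), ((480, -300), np.int64(110), 120), ((540, -600), np.int64(262), 120), ((540, -540), np.int64(1975), 121), ((540, -480), np.int64(1003), 307), ((600, -600), np.int64(7), 134), ((600, -540), np.int64(1576), 120), ((600, -480), np.int64(1375), 269), ((660, -540), np.int64(1081), 120), ((660, -480), np.int64(1335), 225), ((660, -360), np.int64(1046), 120), ((660, 120), np.int64(642), 122), ((660, 180), np.int64(649), 1
[... 484 characters left out ...]
 -600), np.int64(1003), 120), ((420, -540), np.int64(2136), 204), ((420, -480), np.int64(12), 395), ((480, -600), np.int64(547), 120), ((480, -540), np.int64(2034), 156), ((480, -480), np.int64(372), 353), ((480, -300), np.int64(97), 120), ((540, -600), np.int64(228), 120), ((540, -540), np.int64(1708), 121), ((540, -480), np.int64(1045), 303), ((600, -600), np.int64(8), 133), ((600, -540), np.int64(1299), 120), ((600, -480), np.int64(1536), 267), ((660, -540), np.int64(885), 120), ((660, -480), np.int64(1308), 220), ((660, -360), np.int64(781), 120), ((660, 120), np.int64(545), 120), ((660, 180), np.int64(632), 120), ((660, 240), np.int64(260), 121)]
[695.37268211 108.53721194  51.75020697]
```

jog_arm(
  plan=[
    [0,[0.3,0.3,-0.1],[0,0,-0.1]],
    [0,[0.6,0.6,-0.2],[0,0,-0.22]],
    [0,[0.9,0.9,-0.2],[0,0,-0.22]],
    [0,[1,1,-0.2],[0,0,-0.22]],
    [0,[1,1,-0.2],[0,0,-0.22]],
  ],
)

```text
clock: 0.72
position: [263.5, 464.8, 230.0]
ee_rot: [0.999, -0.049, -0.0, -0.0]
contact_force: [0.5, 0.9, -0.2]
gripper_width: 0.3
grasp_force: 0.0
```

jog_arm(
  plan=[
    [0,[0.18,0.31,0],[0,0,0]],
    [0,[0.36,0.62,0],[0,0,0]],
    [0,[0.55,0.94,0],[0,0,0]],
  ],
)

```text
clock: 1.1
position: [309.0, 366.7, 229.6]
ee_rot: [0.999, -0.047, -0.0, 0.0]
contact_force: [-0.2, -0.2, 0.3]
gripper_width: 0.3
grasp_force: 0.0
```

jog_arm(
  plan=[
    [0,[0.18,0.31,0],[0,0,0]],
    [0,[0.36,0.62,0],[0,0,0]],
    [0,[0.55,0.94,0],[0,0,0]],
  ],
)

```text
clock: 1.48
position: [355.0, 267.8, 229.8]
ee_rot: [0.999, -0.047, 0.0, -0.0]
contact_force: [0.5, -0.0, 0.0]
gripper_width: 0.0
grasp_force: 0.0
```

jog_arm(
  plan=[
    [0,[0.18,0.31,0],[0,0,0]],
    [0,[0.36,0.62,0],[0,0,0]],
    [0,[0.55,0.94,0],[0,0,0]],
  ],
)

```text
clock: 1.85
position: [401.1, 168.9, 229.9]
ee_rot: [0.999, -0.047, 0.0, -0.0]
contact_force: [0.6, 0.7, 0.4]
gripper_width: 0.1
grasp_force: 0.0
```

jog_arm(
  plan=[
    [0,[0.18,0.31,0],[0,0,0]],
    [0,[0.36,0.62,0],[0,0,0]],
    [0,[0.55,0.94,0],[0,0,0]],
  ],
)

```text
clock: 2.22
position: [447.2, 69.9, 229.8]
ee_rot: [0.999, -0.047, 0.0, -0.0]
contact_force: [0.4, -0.2, -0.6]
gripper_width: -0.1
grasp_force: 0.0
```

jog_arm(
  plan=[
    [0,[0.18,0.31,0],[0,0,0]],
    [0,[0.36,0.62,0],[0,0,0]],
    [0,[0.55,0.94,0],[0,0,0]],
    [0,[0.55,0.94,0],[0,0,0]],
  ],
)

```text
clock: 2.72
position: [493.2, -29.9, 229.2]
ee_rot: [0.999, -0.049, -0.0, 0.0]
contact_force: [0.9, 0.7, -0.6]
gripper_width: -0.3
grasp_force: 0.0
```

jog_arm(
  plan=[
    [0,[0.02,0.35,0],[0,0,0]],
    [0,[0.04,0.7,0],[0,0,0]],
    [0,[0.06,0.95,0],[0,0,0]],
    [0,[0.06,0.95,0],[0,0,0]],
  ],
)

```text
clock: 3.22
position: [488.9, -124.3, 229.6]
ee_rot: [0.999, -0.049, -0.0, -0.0]
contact_force: [-0.6, -0.5, -0.3]
gripper_width: 0.2
grasp_force: 0.0
```

```bash
cat >> h.py <<'E'
from scipy.spatial.transform import Rotation as Rn
def wrist(name):
    s=read_state(); d=get_image("wrist"); T=np.eye(4);T[:3,:3]=Rn.from_quat(s["ee_rot"]).as_matrix();T[:3,3]=s["position"]
    d["extrinsics"]=T@d["tool_from_camera"]; cv2.imwrite(f"pics/{name}.png",d["img"][:,:,::-1]); np.savez(name+".npz",**{k:v for k,v in d.items() if not isinstance(v,str)}); return d
E
python3 -c "
from h import *
d=wrist('w1');print(np.round(d['extrinsics'],2))"
```

```text
[[-1.0000e-01 -9.5000e-01 -3.0000e-01  5.6574e+02]
 [-1.0000e+00  9.0000e-02  3.0000e-02 -1.3114e+02]
 [-0.0000e+00  3.0000e-01 -9.5000e-01  3.9294e+02]
 [ 0.0000e+00  0.0000e+00  0.0000e+00  1.0000e+00]]
```

View pics/w1.png

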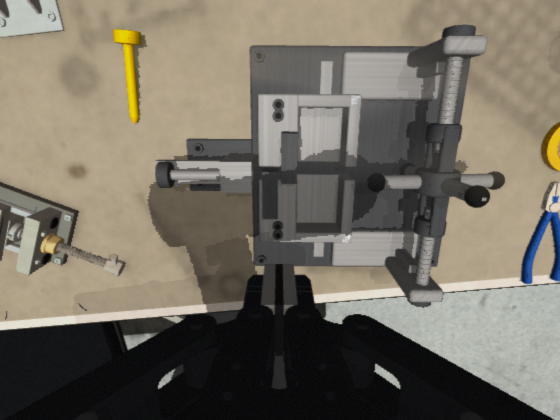

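The wrist view shows the pin head at (165,174), the guide block at about (235,172), the hub at (438,182), and bulbs at (376,182), (497,180) and (479,195, the upright one). The lugs are at (463,44) and (424,295).

```bash
python3 - <<'E'
from h import *
d=load("w1.npz")
d2=d["img"][140:215,150:265,::-1]
cv2.imwrite("pics/c2.png",np.hstack([cv2.resize(d2,None,fx=3.4,fy=3.4,interpolation=3)]))
for n,p,z in (("lugF",(464,45),107),("lugN",(425,296),107),("head",(165,174),None),("bulb+y",(376,182),None),("bulb-y",(497,180),None),("up",(479,195),None),("hub",(438,182),None),("spoke",(400,182),None),("guide",(236,172),None),("shaft",(205,174),None)):
    print(n,np.round(ray(d,*p,z),1) if z else "",np.round(w(d,*p),1))
P=cloud(d)
u=np.array([.995,-.098]);v=np.array([.098,.995]);O=np.array([490.3,-190.6])
F=np.stack([(P[...,:2]-O)@u,(P[...,:2]-O)@v,P[...,2]],-1)
def box(a,b,z,y0,y1,x0=-60,x1=60):
    q=(abs(F[...,2]-z)<4)&(F[...,1]>y0)&(F[...,1]<y1)&(F[...,0]>x0)&(F[...,0]<x1);X=F[q];print(a,len(X),np.round(np.percentile(X,[1,50,99],0),1).tolist())
box("guide top",0,77,88,135);box("knuckles N",0,77,68,88);box("knuckle F",0,77,50,68)
box("pin top",0,69,130,170);box("form52",0,52,-20,95,-140,140)
box("head",0,73,160,200)
E
```

```text
lugF [ 599.5 -276.8  107. ] [ 599.6 -277.3  106.1]
lugN [ 382.6 -254.5  107. ] [ 382.3 -254.7  106.5]
head  [518.7 -18.   76.4]
bulb+y  [ 497.9 -209.8  102.9]
bulb-y  [ 486.6 -322.    91.7]
up  [ 492.7 -271.2  152.9]
hub  [ 493.7 -261.9  107. ]
spoke  [ 495. -232.   99.]
guide  [514.1 -85.3  76.7]
shaft  [513.7 -53.8  68.3]
guide top 1013 [[-6.1, 93.1, 73.5], [9.2, 107.9, 76.4], [23.4, 122.9, 78.0]]
knuckles N 764 [[-32.4, 68.4, 74.0], [-8.7, 75.6, 76.4], [13.9, 83.1, 78.0]]
knuckle F 820 [[2.9, 50.2, 74.8], [26.6, 57.4, 76.4], [49.3, 64.7, 78.0]]
pin top 391 [[4.5, 130.7, 65.1], [9.0, 150.2, 67.7], [13.4, 169.8, 69.7]]
form52 6546 [[-66.4, -11.0, 49.1], [28.9, 53.4, 51.8], [84.0, 87.7, 55.4]]
head 319 [[-1.5, 162.8, 69.1], [9.4, 177.7, 74.2], [19.8, 184.7, 76.8]]
```

```bash
python3 - <<'E'
from h import *
u=np.array([.995,-.098]);v=np.array([.098,.995]);O=np.array([490.3,-190.6])
for n in("side0.npz","scene0.npz","w1.npz"):
    P=cloud(load(n));F=np.stack([(P[...,:2]-O)@u,(P[...,:2]-O)@v,P[...,2]],-1)
    print(n)
    for a,z,y0,y1,x0,x1,t in (("guide",77,88,130,-60,60,4),("lugN",107,-90,-60,-135,-90,5),("lugF",107,-90,-60,90,140,5),("upspoke",143,-95,-55,-40,40,20)):
        X=F[(abs(F[...,2]-z)<t)&(F[...,1]>y0)&(F[...,1]<y1)&(F[...,0]>x0)&(F[...,0]<x1)]
        if len(X): print(a,len(X),np.round(np.percentile(X,[3,50,97],0),1).tolist())
E
```

```text
side0.npz
guide 237 [[-9.0, 93.3, 73.9], [5.5, 108.3, 76.6], [20.3, 122.4, 78.5]]
lugN 87 [[-112.5, -88.8, 102.3], [-106.8, -74.6, 105.8], [-100.3, -60.7, 107.7]]
lugF 65 [[108.2, -89.2, 102.2], [113.1, -75.1, 105.4], [120.8, -62.2, 107.4]]
upspoke 108 [[-2.8, -84.9, 124.0], [1.9, -78.0, 142.8], [9.7, -74.1, 153.8]]
scene0.npz
guide 161 [[-7.7, 93.2, 73.4], [5.3, 108.8, 75.7], [21.3, 122.6, 77.4]]
lugN 59 [[-110.4, -88.6, 102.7], [-105.8, -73.7, 105.5], [-98.5, -61.1, 107.0]]
lugF 41 [[109.4, -88.6, 102.4], [114.3, -73.1, 104.5], [122.1, -61.4, 106.2]]
upspoke 91 [[-1.0, -85.0, 124.2], [3.1, -77.7, 141.0], [10.0, -74.0, 153.1]]
w1.npz
guide 1013 [[-5.6, 93.7, 74.5], [9.2, 107.9, 76.4], [22.8, 122.1, 77.8]]
lugN 406 [[-107.5, -88.8, 102.6], [-100.3, -74.6, 105.5], [-95.7, -60.9, 107.0]]
lugF 793 [[111.4, -89.1, 102.5], [117.4, -74.8, 105.8], [124.6, -61.2, 107.4]]
upspoke 689 [[1.6, -86.7, 124.2], [9.2, -77.7, 148.4], [15.1, -74.1, 153.9]]
```

Fixture origin is about (497,-192) and the hub about (490,-267,90). The lug spacing suggests a value near 1.67, with a spoke about 0.1 past upright. Next I move over the +y side of the spoke, lower, and push.

jog_arm(
  plan=[
    [0,[0.05,0.35,0],[0,0,0]],
    [0,[0.1,0.7,0],[0,0,0]],
    [0,[0.15,0.97,0],[0,0,0]],
    [0,[0.15,0.97,0],[0,0,0]],
  ],
)

```text
clock: 3.78
position: [494.7, -222.1, 229.5]
ee_rot: [0.999, -0.049, -0.0, -0.0]
contact_force: [0.8, 0.1, -0.1]
gripper_width: 0.4
grasp_force: 0.0
```

jog_arm(
  plan=[
    [0,[0,0,0.3],[0,0,0]],
    [0,[0,0,0.6],[0,0,0]],
    [0,[0,0,0.8],[0,0,0]],
    [0,[0,0,0.88],[0,0,0]],
    [0,[0,0,0.88],[0,0,0]],
  ],
)

```text
clock: 4.4
position: [494.4, -221.4, 142.0]
ee_rot: [0.999, -0.047, -0.0, 0.0]
contact_force: [0.1, -0.5, 0.3]
gripper_width: 0.1
grasp_force: 0.0
```

jog_arm(
  plan=[
    [0,[0,0.12,0.0],[0,0,0]],
    [0,[0,0.24,0.015],[0,0,0]],
    [0,[0,0.33,0.02],[0,0,0]],
    [0,[0,0.415,0.023],[0,0,0]],
    [0,[0,0.5,0.05],[0,0,0]],
    [0,[0,0.577,0.09],[0,0,0]],
  ],
)

```text
clock: 5.15
position: [488.5, -280.4, 132.9]
ee_rot: [0.999, -0.048, 0.0, 0.0]
contact_force: [0.4, 2.3, 7.8]
gripper_width: 0.1
grasp_force: 4.8
```

jog_arm(
  plan=[
    [0,[0,0.06,0.045],[0,0,0]],
    [0,[0,0.11,0.1],[0,0,0]],
    [0,[0,0.145,0.145],[0,0,0]],
    [0,[0,0.17,0.185],[0,0,0]],
    [0,[0,0.2,0.25],[0,0,0]],
    [0,[0,0.2,0.25],[0,0,0]],
  ],
)

```text
clock: 5.9
position: [486.3, -310.8, 119.6]
ee_rot: [0.999, -0.046, 0.002, 0.01]
contact_force: [-19.0, -24.1, 38.6]
gripper_width: 0.1
grasp_force: 21.6
```

```bash
python3 - <<'E'
from h import *
d=get_image("side"); np.savez("side1.npz",**{k:v for k,v in d.items() if not isinstance(v,str)})
cv2.imwrite("pics/c3.png",cv2.resize(d["img"][120:270,240:390,::-1],None,fx=4,fy=4,interpolation=2))
print(read_state()["contact_force"],read_state()["position"])
E
```

```text
[-19.54172156 -24.35211618  37.92818986] [ 486.30274199 -310.75663482  119.61262482]
```

View pics/c3.png

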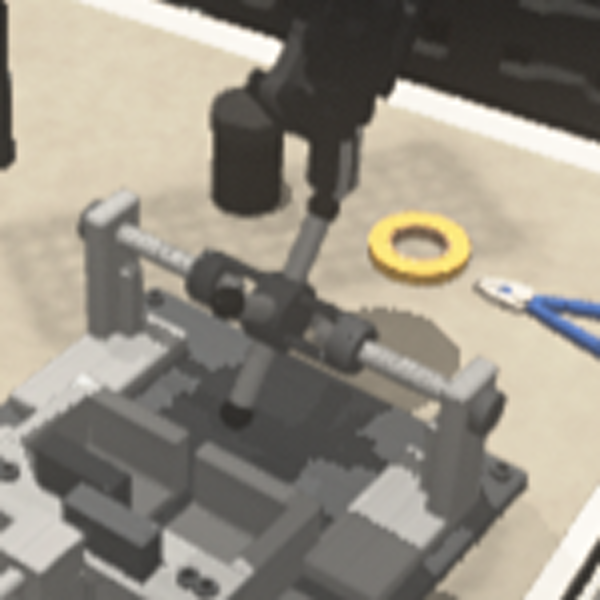

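The picture shows the fingertip sitting on the end of the bulb at crop (325,205). The hub is at (278,310), and the spoke is leaning but not fully down. The tip seems to be pressing along the spoke, so I'll measure the angle and tip from this frame.

```bash
python3 - <<'E'
from h import *
d=load("side1.npz"); O=np.array([489.8,-266.9,90]); f=lambda a,b:(240+a/4,120+b/4)
for n,a,b in (("bulbtip",322,208),("spoke",308,240),("spoke2",298,262),("+y bulb",228,300),("down bulb",237,412),("downspoke",255,375),("finger",325,180),("finger2",345,170),("finger3",322,150)):
    p=w(d,*f(a,b),0)-O; y=p[:2]@[.098,.995];x=p[:2]@[.995,-.098]; print(n,np.round([x,y,p[2]],1),"ang -y from up",round(np.arctan2(-y,p[2]),2),"r",round(np.hypot(y,p[2]),1))
E
```

```text
bulbtip [ -5.1 -31.2  47.6] ang -y from up 0.58 r 56.9
spoke [ -4.8 -20.8  33.8] ang -y from up 0.55 r 39.7
spoke2 [ -4.1 -14.2  23.8] ang -y from up 0.54 r 27.7
+y bulb [-5.1 46.4 38.5] ang -y from up -0.88 r 60.3
down bulb [ -5.9  36.  -40.2] ang -y from up -2.41 r 54.0
downspoke [ -6.9  23.  -23.9] ang -y from up -2.37 r 33.1
finger [ -6.3 -29.8  65.7] ang -y from up 0.43 r 72.2
finger2 [-12.9 -36.8  70.7] ang -y from up 0.48 r 79.7
finger3 [-14.  -12.5  95.8] ang -y from up 0.13 r 96.6
```

The spoke is at about 0.7 rad, and the tip rode over the round bulb because I pushed at too large a radius. I'll lift, turn the tool 90° so the thinner side faces the spoke, and push at a radius of about 35 mm.

jog_arm(
  plan=[
    [0,[0,0,-0.3],[0,0,0]],
    [0,[0,-0.1,-0.6],[0,0,0]],
    [0,[0,-0.2,-0.9],[0,0,0.17]],
    [0,[0,-0.3,-0.9],[0,0,0.34]],
    [0,[0,-0.4,-0.9],[0,0,0.5]],
    [0,[0,-0.44,-0.9],[0,0,0.65]],
    [0,[0,-0.44,-0.9],[0,0,0.75]],
    [0,[0,-0.44,-0.9],[0,0,0.75]],
  ],
)

```text
clock: 6.95
position: [490.7, -255.9, 197.7]
ee_rot: [0.905, -0.426, -0.0, 0.0]
contact_force: [-0.3, 0.7, 0.6]
gripper_width: -0.2
grasp_force: 0.0
```

jog_arm(
  plan=[
    [0,[0,0,0],[0,0,0.17]],
    [0,[0,0,0],[0,0,0.34]],
    [0,[0,0,0],[0,0,0.5]],
    [0,[0,0,0],[0,0,0.65]],
    [0,[0,0,0],[0,0,0.75]],
    [0,[0,0,0],[0,0,0.75]],
    [0,[0,0,0],[0,0,0.75]],
  ],
)

```text
clock: 7.82
position: [490.8, -255.9, 197.9]
ee_rot: [-0.673, 0.74, 0.0, -0.0]
contact_force: [-0.2, -0.1, 0.4]
gripper_width: -0.2
grasp_force: 0.0
```

```bash
cat >> h.py <<'E'
HUB=np.array([489.8,-266.9])
def rel():
    s=read_state();p=s["position"];q=p[:2]-HUB;R=Rn.from_quat(s["ee_rot"]).as_matrix()
    print("hubrel x,y",np.round([q@[.995,-.098],q@[.098,.995]],1),"z",round(p[2],1),"F",np.round(s["contact_force"],1),"toolx head",round(np.arctan2(R[1,0],R[0,0]),3),"q",np.round(s["joints"],2),"t",round(s["clock"],1))
E
python3 -c "
from h import *
rel()"
```

```text
hubrel x,y [-0.1 11. ] z 197.9 F [-0.2 -0.1  0.4] toolx head -1.665 q [-0.19  0.27 -0.19  0.   -1.11  0.09] t 7.8
```

jog_arm(
  plan=[
    [0,[0.01,0,0.25],[0,0,0]],
    [0,[0.02,0,0.5],[0,0,0]],
    [0,[0.03,0,0.68],[0,0,0]],
    [0,[0.03,0,0.76],[0,0,0]],
    [0,[0.03,0,0.76],[0,0,0]],
  ],
)

```text
clock: 8.45
position: [490.5, -258.9, 121.8]
ee_rot: [-0.672, 0.74, 0.0, -0.0]
contact_force: [-1.0, -1.2, -0.5]
gripper_width: 0.2
grasp_force: 0.0
```

jog_arm(
  plan=[
    [0,[0.06,0,0],[0,0,0]],
    [0,[0.11,0,0],[0,0,0]],
    [0,[0.14,0,0.02],[0,0,0]],
    [0,[0.17,0,0.036],[0,0,0]],
    [0,[0.205,0,0.053],[0,0,0]],
    [0,[0.238,0,0.07],[0,0,0]],
    [0,[0.238,0,0.07],[0,0,0]],
  ],
)

```text
clock: 9.32
position: [488.1, -282.7, 114.7]
ee_rot: [-0.672, 0.74, 0.0, -0.0]
contact_force: [-0.9, -0.1, 0.2]
gripper_width: -0.0
grasp_force: 0.0
```

```bash
python3 -c "
from h import *
rel()"
```

```text
hubrel x,y [ -0.1 -15.9] z 114.7 F [-0.9 -0.1  0.2] toolx head -1.668 q [-0.24  0.37 -0.28 -0.   -0.93  0.14] t 9.3
```

jog_arm(
  plan=[
    [0,[0.035,0,0.02],[0,0,0]],
    [0,[0.072,0,0.048],[0,0,0]],
    [0,[0.1,0,0.07],[0,0,0]],
    [0,[0.128,0,0.095],[0,0,0]],
    [0,[0.162,0,0.132],[0,0,0]],
  ],
)

```text
clock: 9.95
position: [486.8, -299.1, 102.0]
ee_rot: [-0.672, 0.74, -0.0, -0.0]
contact_force: [-0.9, -0.2, 3.7]
gripper_width: 0.0
grasp_force: 1.8
```

```bash
python3 - <<'E'
from h import *
rel()
d=get_image("side"); np.savez("side2.npz",**{k:v for k,v in d.items() if not isinstance(v,str)})
cv2.imwrite("pics/c4.png",cv2.resize(d["img"][120:270,240:390,::-1],None,fx=4,fy=4,interpolation=2))
E
```

```text
hubrel x,y [  0.2 -32.3] z 102.0 F [-0.9 -0.2  3.7] toolx head -1.667 q [-0.27  0.39 -0.27  0.   -0.9   0.17] t 9.9
```

View pics/c4.png

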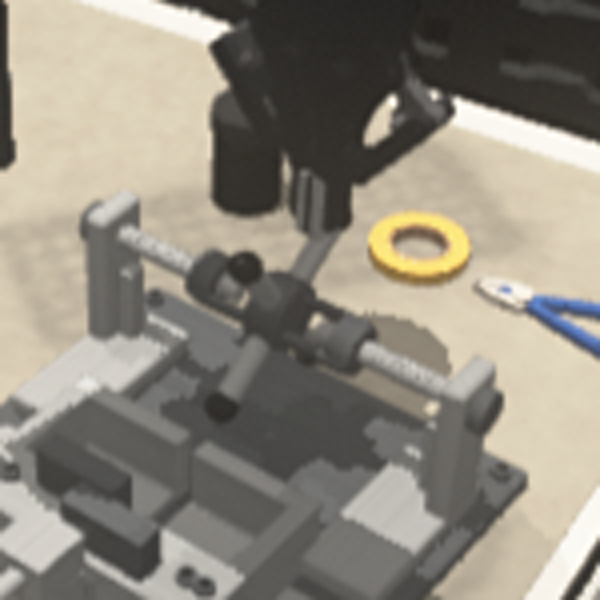

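The fingertip now pushes on the bare spoke at (320,235), and the pin-side bulb has risen to (245,265). I'll measure the angle.

```bash
cat >> h.py <<'E'
def ang(d,pts,x0=240,y0=120,k=4):
    c=d["extrinsics"][:3,3]
    for a,b in pts:
        p=w(d,x0+a/k,y0+b/k,0); r=p-c; p=p+r/np.linalg.norm(r)*8-np.array([*HUB,90]); y=p[:2]@[.098,.995]
        print((a,b),"x",round(p[:2]@[.995,-.098],1),"yz",round(y,1),round(p[2],1),"ang",round(np.arctan2(-y,p[2]),2),"r",round(np.hypot(y,p[2]),1))
E
python3 -c "
from h import *
d=load('side2.npz');ang(d,[(245,267),(221,407),(240,370),(310,258)])
P=cloud(d)
def F(n):
    P=cloud(load(n));Q=P[...,:2]-HUB;X=Q@[.995,-.098];Y=Q@[.098,.995];o=[]
    for s in(-1,1):
        m=(abs(P[...,2]-77)<4)&(Y>(143 if s<0 else 126))&(Y<(160 if s<0 else 142))&(abs(X)<60); o.append(np.round(np.percentile(X[m],[3,50,97]),1))
    return o
for n in('side0.npz','side1.npz','side2.npz','w1.npz'): print(n,F(n))
"
```

```text
(245, 267) x -4.2 yz 32.3 49.2 ang -0.58 r 58.8
(221, 407) x -2.9 yz 45.8 -31.5 ang -2.17 r 55.6
(240, 370) x 0.1 yz 26.3 -22.1 ang -2.27 r 34.3
(310, 258) x -0.4 yz -31.0 14.3 ang 1.14 r 34.1
side0.npz [array([-42.1, -19.9,   3.2]), array([-6.4, 15.2, 38.2])]
side1.npz [array([-41., -19.,   5.]), array([-7.7, 14.2, 37.2])]
side2.npz [array([-39.9, -17.5,   5.3]), array([-8.6, 12.3, 36.4])]
w1.npz [array([-38.2, -15.7,   6.5]), array([-3.1, 19.7, 41.5])]
```

```bash
python3 - <<'E'
from h import *
for n,p in (("side1.npz",[486.3,-310.8,119.6]),("side2.npz",[486.8,-299.1,102.0]),("side0.npz",[200.4,591.3,209])):
    d=load(n);q=np.linalg.inv(d["extrinsics"])@[*p,1];v=d["intrinsics"]@q[:3];u=v[:2]/v[2];print(n,u,(u-[240,120])*4)
d=load("side2.npz")
for a,b in ((310,215),(340,215),(325,225),(310,200),(335,190)):
    p=w(d,240+a/4,120+b/4,0);print((a,b),np.round([*( (p[:2]-HUB)@np.array([[.995,.098],[-.098,.995]])),p[2]-90],1))
E
```

```text
side1.npz [321.10802148 175.19021646] [324.43208593 220.76086582]
side2.npz [317.5759381  184.98098992] [310.30375241 259.9239597 ]
side0.npz [-159.45111385 1480.27902979] [-1597.80445539  5441.11611914]
(310, 215) [ -4.2 -21.9  48.2]
(340, 215) [-14.3 -33.5  46.2]
(325, 225) [-11.2 -25.1  43.5]
(310, 200) [ -2.6 -23.5  55.7]
(335, 190) [-15.1 -25.3  66.2]
```

```bash
python3 - <<'E'
from h import *
d=load("w1.npz");K=d["intrinsics"];T=d["tool_from_camera"];q=np.linalg.inv(T)@[0,0,0,1];print("TCP in cam",q[:3],(K@q[:3]/q[2])[:2])
for v in range(262,300,6):
    for u in (272,284,292): 
        z=d["range_z"][v,u]; print((u,v),np.round((T@[(u-K[0,2])*z/K[0,0],(v-K[1,2])*z/K[1,1],z,1])[:3],1),end=" ")
    print()
d=load("side2.npz")
P=cloud(d);Q=P[...,:2]-HUB;X=Q@[.995,-.098];Y=Q@[.098,.995];Z=P[...,2]-90
print("col profile x,y,z");
for b in range(180,300,8):
    print(b,[tuple(np.round([X[120+b//4,240+a//4],Y[120+b//4,240+a//4],Z[120+b//4,240+a//4]]).astype(int)) for a in (292,304,316,328,340)])
E
```

```text
TCP in cam [  0.70249011  24.39782726 178.96396971] [280.02234424 262.36085507]
(272, 262) [-102.3   -9.1  217.9] (284, 262) [-103.2    5.8  219.9] (292, 262) [-101.9   15.7  217.2] 
(272, 268) [ 10.9  -3.6 -28.8] (284, 268) [ 10.7   1.7 -28.5] (292, 268) [ 11.2   5.1 -29.4] 
(272, 274) [ 10.9  -3.5 -34.6] (284, 274) [ 11.    1.6 -34.7] (292, 274) [ 11.2   4.9 -35.1] 
(272, 280) [ 10.7  -3.4 -39.6] (284, 280) [ 10.7   1.5 -39.5] (292, 280) [ 10.8   4.8 -39.7] 
(272, 286) [ 11.5  -3.3 -45.8] (284, 286) [ 10.9   1.4 -44.9] (292, 286) [ 11.    4.6 -45. ] 
(272, 292) [ 11.   -3.2 -49.6] (284, 292) [ 11.3   1.3 -50.1] (292, 292) [  77.    -0.6 -163.4] 
(272, 298) [ 11.4  -3.1 -54.5] (284, 298) [ 10.9   1.3 -53.7] (292, 298) [ 10.6   4.3 -53.2] 
col profile x,y,z
180 [(np.int64(10), np.int64(-25), np.int64(61)), (np.int64(-1), np.int64(-19), np.int64(69)), (np.int64(-6), np.int64(-22), np.int64(70)), (np.int64(-13), np.int64(-21), np.int64(74)), (np.int64(-17), np.int64(-26), np.int64(72))]
188 [(np.int64(10), np.int64(-27), np.int64(55)), (np.int64(1), np.int64(-23), np.int64(62)), (np.in
[... 2584 characters left out ...]
.int64(-17), np.int64(14)), (np.int64(60), np.int64(-136), np.int64(-92)), (np.int64(54), np.int64(-141), np.int64(-92)), (np.int64(47), np.int64(-143), np.int64(-90))]
284 [(np.int64(-7), np.int64(-6), np.int64(17)), (np.int64(-10), np.int64(-11), np.int64(15)), (np.int64(53), np.int64(-125), np.int64(-88)), (np.int64(48), np.int64(-131), np.int64(-89)), (np.int64(41), np.int64(-133), np.int64(-87))]
292 [(np.int64(-11), np.int64(1), np.int64(18)), (np.int64(-13), np.int64(-7), np.int64(13)), (np.int64(49), np.int64(-120), np.int64(-89)), (np.int64(45), np.int64(-127), np.int64(-91)), (np.int64(37), np.int64(-127), np.int64(-87))]<stdin>:11: RuntimeWarning: invalid value encountered in cast
```

The finger's real tip appears about 25 mm short of the reported TCP: its bottom shows at z'≈37 while the TCP reads 12. That explains the large contact radius. The spoke is now at about 1.0 and the next one leans +y at -0.57. I'll lift, go to the +y side and make one long stroke 25 mm deeper.

jog_arm(
  plan=[
    [0,[0,0,-0.3],[0,0,0]],
    [0,[0,0,-0.6],[0,0,0]],
    [0,[-0.2,0,-0.88],[0,0,0]],
    [0,[-0.5,0,-0.88],[0,0,0]],
    [0,[-0.8,0,-0.88],[0,0,0]],
    [0,[-0.92,0,-0.88],[0,0,0]],
    [0,[-0.92,0,-0.88],[0,0,0]],
  ],
)

```text
clock: 10.88
position: [495.7, -206.8, 189.5]
ee_rot: [-0.673, 0.74, 0.0, -0.0]
contact_force: [0.2, -0.2, 0.1]
gripper_width: 0.2
grasp_force: 0.0
```

jog_arm(
  plan=[
    [0,[0,0,0.25],[0,0,0]],
    [0,[0,0,0.5],[0,0,0]],
    [0,[0,0,0.75],[0,0,0]],
    [0,[0,0,0.87],[0,0,0]],
    [0,[0,0,0.87],[0,0,0]],
  ],
)

```text
clock: 11.5
position: [495.2, -207.6, 102.1]
ee_rot: [-0.672, 0.741, 0.001, -0.001]
contact_force: [-0.2, -0.2, 0.5]
gripper_width: -0.0
grasp_force: 0.0
```

```bash
python3 -c "
from h import *
rel()"
```

```text
hubrel x,y [-0.5 59.5] z 102.1 F [-0.2 -0.2  0.5] toolx head -1.668 q [-0.09  0.34 -0.36  0.   -0.87 -0.  ] t 11.5
```

jog_arm(
  plan=[
    [0,[0.08,0,0],[0,0,0]],
    [0,[0.16,0,0],[0,0,0]],
    [0,[0.24,0,0],[0,0,0]],
    [0,[0.32,0,0],[0,0,0]],
    [0,[0.4,0,0],[0,0,0]],
    [0,[0.47,0,0],[0,0,0]],
    [0,[0.54,0,0],[0,0,0]],
    [0,[0.6,0,0.015],[0,0,0]],
    [0,[0.65,0,0.03],[0,0,0]],
    [0,[0.68,0,0.045],[0,0,0]],
  ],
)

```text
clock: 12.75
position: [489.3, -275.6, 98.6]
ee_rot: [-0.672, 0.74, -0.001, -0.0]
contact_force: [0.7, 2.7, 5.7]
gripper_width: -0.4
grasp_force: 2.6
```

jog_arm(
  plan=[
    [0,[0.035,0,0.025],[0,0,0]],
    [0,[0.065,0,0.05],[0,0,0]],
    [0,[0.095,0,0.075],[0,0,0]],
  ],
)

```text
clock: 13.12
position: [488.3, -285.3, 91.3]
ee_rot: [-0.672, 0.74, -0.001, -0.0]
contact_force: [1.3, 1.4, 4.9]
gripper_width: -0.1
grasp_force: 2.7
```

```bash
python3 -c "
from h import *
rel()"
```

```text
hubrel x,y [  0.3 -18.4] z 91.3 F [1.3 1.4 4.9] toolx head -1.667 q [-0.24  0.4  -0.3   0.   -0.87  0.14] t 13.1
```

jog_arm(
  plan=[
    [0,[0.012,0,0.015],[0,0,0]],
    [0,[0.025,0,0.03],[0,0,0]],
    [0,[0.035,0,0.045],[0,0,0]],
    [0,[0.035,0,0.045],[0,0,0]],
  ],
)

```text
clock: 13.62
position: [488.3, -287.1, 89.2]
ee_rot: [-0.673, 0.74, -0.0, 0.0]
contact_force: [-3.0, 11.6, 19.1]
gripper_width: -0.6
grasp_force: 11.2
```

```bash
cat >> h.py <<'E'
def look(name):
    rel(); d=get_image("side"); np.savez(name+".npz",**{k:v for k,v in d.items() if not isinstance(v,str)})
    cv2.imwrite(f"pics/{name}.png",cv2.resize(d["img"][130:300,200:370,::-1],None,fx=3.5,fy=3.5,interpolation=2))
    P=cloud(d);Q=P[...,:2]-HUB;X=Q@[.995,-.098];Y=Q@[.098,.995]
    for s in(-1,1):
        m=(abs(P[...,2]-77)<4)&(Y>(143 if s<0 else 126))&(Y<(160 if s<0 else 142))&(abs(X)<60); print(np.round(np.percentile(X[m],[3,50,97]),1))
    return d
E
python3 -c "
from h import *
look('side3')"
```

```text
hubrel x,y [  0.5 -20.2] z 89.2 F [-3.  11.6 19.1] toolx head -1.666 q [-0.25  0.4  -0.3  -0.   -0.87  0.15] t 13.6
[-35.2 -13.7  10.3]
[-12.4   9.9  31.9]
```

View pics/side3.png

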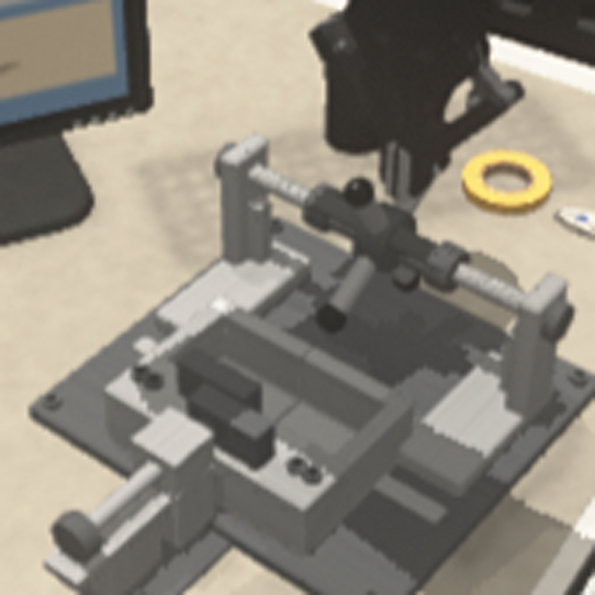

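The halves now look closed: the wall seam at (310,350) has no gap, and the force has risen to 22 N where the expected hard stop is. One more small push to confirm it.

jog_arm(
  plan=[
    [0,[0.01,0,0.02],[0,0,0]],
    [0,[0.02,0,0.035],[0,0,0]],
    [0,[0.02,0,0.035],[0,0,0]],
    [0,[0.02,0,0.035],[0,0,0]],
  ],
)

```text
clock: 14.18
position: [488.4, -287.4, 88.7]
ee_rot: [-0.673, 0.74, -0.0, 0.001]
contact_force: [-6.2, 21.7, 34.7]
gripper_width: -0.3
grasp_force: 20.9
```

```bash
python3 -c "
from h import *
look('side4')"
```

```text
hubrel x,y [  0.6 -20.6] z 88.7 F [-6.2 21.7 34.7] toolx head -1.665 q [-0.25  0.4  -0.3  -0.   -0.87  0.15] t 14.2
[-35.9 -13.2   9.5]
[-12.8   8.9  31.6]
```

The hard stop is confirmed: 41 N with almost no motion. I'll back off, move over to the pin side and check that area is clear.

jog_arm(
  plan=[
    [0,[-0.03,0,-0.1],[0,0,0]],
    [0,[-0.03,0,-0.4],[0,0,0]],
    [0,[-0.03,0,-0.7],[0,0,0]],
    [0,[-0.03,0,-1],[0,0,0]],
    [0,[-0.25,0,-1],[0,0,0]],
    [0,[-0.5,0,-1],[0,0,0]],
    [0,[-0.78,0,-1],[0,0,0]],
  ],
)

```text
clock: 15.1
position: [494.1, -212.3, 181.5]
ee_rot: [-0.672, 0.741, 0.001, -0.001]
contact_force: [1.3, -0.2, 0.0]
gripper_width: 0.2
grasp_force: 0.0
```

jog_arm(
  plan=[
    [0,[-0.25,0,0],[0,0,0]],
    [0,[-0.5,0,0],[0,0,0]],
    [0,[-0.78,0,0],[0,0,0]],
  ],
)

```text
clock: 15.48
position: [501.7, -134.6, 181.5]
ee_rot: [-0.672, 0.741, 0.001, -0.001]
contact_force: [0.5, -0.0, 0.4]
gripper_width: 0.3
grasp_force: 0.0
```

jog_arm(
  plan=[
    [0,[-0.25,0,0],[0,0,0]],
    [0,[-0.5,0,0],[0,0,0]],
    [0,[-0.78,0,0],[0,0,0]],
  ],
)

```text
clock: 15.85
position: [509.4, -57.0, 181.6]
ee_rot: [-0.672, 0.741, 0.0, -0.001]
contact_force: [0.6, -0.4, -0.5]
gripper_width: 0.2
grasp_force: 0.0
```

jog_arm(
  plan=[
    [0,[-0.25,0,0],[0,0,0]],
    [0,[-0.5,0,0],[0,0,0]],
    [0,[-0.78,0,0],[0,0,0]],
    [0,[-0.78,0,0],[0,0,0]],
  ],
)

```text
clock: 16.35
position: [517.3, 21.1, 181.7]
ee_rot: [-0.673, 0.74, 0.0, -0.001]
contact_force: [0.2, 0.1, -1.1]
gripper_width: 0.0
grasp_force: 0.0
```

```bash
python3 - <<'E'
from h import *
rel()
d=wrist("w2");P=cloud(d)
for nm,P in(("w2",cloud(d)),("side4",cloud(load("side4.npz")))):
    Q=P[...,:2]-HUB;X=Q@[.995,-.098];Y=Q@[.098,.995];Z=P[...,2]
    m=(Z>20)&(Z<130)&(abs(X)<75)&(Y>265)&(Y<380);print(nm,"obst",m.sum(), np.round([X[m].min(),X[m].max(),Y[m].min(),Y[m].max(),Z[m].max()],0) if m.any() else "")
    m=(Z>60)&(Z<80)&(abs(X)<20)&(Y>225)&(Y<285);print("pin/head",m.sum(),np.round(np.percentile(np.stack([X[m],Y[m],Z[m]],1),[2,50,98],0),1).tolist())
    m=(abs(Z-77)<4)&(abs(X)<25)&(Y>168)&(Y<203);print("guide",np.round(np.percentile(np.stack([X[m],Y[m],Z[m]],1),[3,50,97],0),1).tolist())
    for a,b in((143,160),(126,142)):
        m=(abs(Z-77)<4)&(abs(X)<60)&(Y>a)&(Y<b);print("kn",np.round(np.percentile(X[m],[3,50,97]),1) if m.any() else "")
E
```

```text
hubrel x,y [ -0.9 289.3] z 181.7 F [ 0.2  0.1 -1.1] toolx head -1.665 q [ 0.35  0.23 -0.29  0.   -1.05 -0.45] t 16.4
w2 obst 115 [-10.  14. 265. 269.  52.]
pin/head 860 [[-9.3, 225.9, 64.5], [2.1, 249.5, 69.4], [13.7, 260.4, 76.7]]
guide [[-12.5, 169.7, 75.0], [1.5, 183.6, 76.5], [15.6, 198.0, 77.9]]
kn [-32.2 -10.4  11.6]
kn [-9.  11.4 34.9]
side4 obst 46 [-13.  10. 265. 269.  53.]
pin/head 195 [[-13.2, 225.9, 61.3], [-3.8, 253.8, 68.8], [8.8, 260.6, 77.3]]
guide [[-16.0, 169.7, 73.9], [-1.7, 184.3, 76.5], [13.6, 198.7, 78.5]]
kn [-35.9 -13.2   9.5]
kn [-12.8   8.9  31.6]
```

View pics/w2.png

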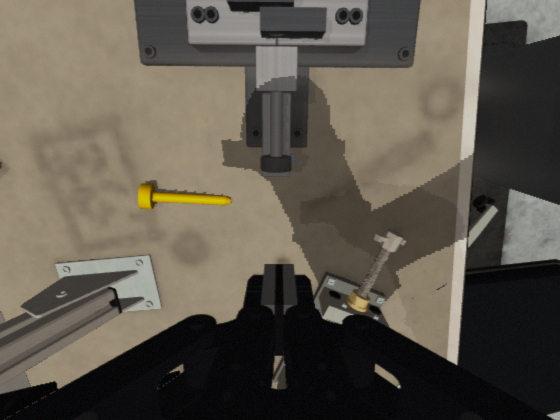

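The dark-headed pin's head is at (277,163), in line with the tool. The yellow pin at (190,198) and the vise's T-handle at (395,240) sit off to the sides. I'll check the vise height before lowering.

```bash
python3 - <<'E'
from h import *
for n in("w2.npz","side4.npz"):
    P=cloud(load(n));Q=P[...,:2]-HUB;X=Q@[.995,-.098];Y=Q@[.098,.995];Z=P[...,2]
    for y in range(220,360,20):
        print(y,[(x,int(np.nanmax(Z[m]))) for x in range(-120,120,20) if (m:=(X>=x)&(X<x+20)&(Y>=y)&(Y<y+20)&(Z<140)).sum()>3])
E
```

```text
220 [(-120, 3), (-100, 3), (-80, 3), (-60, 3), (-40, 12), (-20, 69), (0, 70), (20, 12), (40, 4), (60, 4), (80, 3), (100, 3)]
240 [(-120, 3), (-100, 3), (-80, 3), (-60, 3), (-40, 6), (-20, 77), (0, 77), (20, 7), (40, 3), (60, 3), (80, 5), (100, 4)]
260 [(-120, 4), (-100, 3), (-80, 3), (-60, 3), (-40, 3), (-20, 75), (0, 76), (20, 3), (40, 3), (60, 4), (80, 3), (100, 3)]
280 [(-120, 3), (-100, 3), (-80, 4), (-60, 3), (-40, 3), (-20, 3), (0, 4), (20, 4), (40, 10), (60, 12), (80, 14), (100, 17)]
300 [(-120, 3), (-100, 4), (-80, 4), (-60, 3), (-40, 3), (-20, 3), (0, 4), (20, 3), (40, 10), (60, 13), (80, 15), (100, 15)]
320 [(-120, 44), (-100, 51), (-80, 3), (-60, 3), (-40, 3), (-20, 3), (0, 3), (20, 3), (40, 3), (60, 3), (80, 4), (100, 3)]
340 [(-120, 42), (-100, 35), (-80, 3), (-60, 3), (-40, 3), (-20, 3), (0, 3), (20, 3), (40, 3), (60, 3), (80, 3), (100, 4)]
220 [(-120, 4), (-100, 4), (-80, 4), (-60, 4), (-40, 12), (-20, 70), (0, 70), (40, 4), (60, 4), (80, 3), (100, 4)]
240 [(-120, 4), (-100, 5), (-80, 4), (-60, 4), (-40, 7), (-20, 77), (0, 77), (20, 5), (40, 4), (60, 4), (80, 3), (100, 3)]
260 [(-120, 4), (-100, 4), (-80, 4), (-60, 4), (-40, 4), (-20, 77), (0, 77), (20, 4), (40, 4), (60, 4), (80, 4), (100, 4)]
280 [(-120, 5), (-100, 5), (-80, 4), (-60, 5), (-40, 4), (-20, 4), (0, 4), (20, 4), (40, 11), (60, 13), (80, 15), (100, 18)]
300 [(-120, 4), (-100, 4), (-80, 4), (-60, 4), (-40, 4), (-20, 5), (0, 4), (20, 4), (40, 11), (60, 15), (80, 15), (100, 16)]
320 [(-120, 47), (-100, 50), (-80, 5), (-60, 4), (-40, 4), (-20, 4), (0, 5), (20, 4), (40, 4), (60, 5), (80, 4), (100, 5)]
340 [(-120, 42), (-100, 4), (-80, 4), (-60, 4), (-40, 4), (-20, 4), (0, 4), (20, 4), (40, 4), (60, 5), (80, 5), (100, 4)]
```

jog_arm(
  plan=[
    [0,[0,0,0.25],[0,0,0]],
    [0,[0,0,0.5],[0,0,0]],
    [0,[0,0,0.75],[0,0,0]],
    [0,[0,0,0.95],[0,0,0]],
  ],
)

```text
clock: 16.9
position: [516.8, 19.2, 86.3]
ee_rot: [-0.672, 0.741, 0.0, -0.001]
contact_force: [0.3, 0.4, 0.2]
gripper_width: -0.1
grasp_force: 0.0
```

jog_arm(
  plan=[
    [0,[0,0,0.2],[0,0,0]],
    [0,[0,0,0.4],[0,0,0]],
    [0,[0,0,0.53],[0,0,0]],
    [0,[0,0,0.53],[0,0,0]],
  ],
)

```text
clock: 17.4
position: [516.8, 19.9, 33.8]
ee_rot: [-0.672, 0.741, 0.0, -0.001]
contact_force: [-0.5, -0.3, -0.1]
gripper_width: -0.2
grasp_force: 0.0
```

jog_arm(
  plan=[
    [0,[0.06,0,0],[0,0,0]],
    [0,[0.12,0,0],[0,0,0]],
    [0,[0.18,0,0],[0,0,0]],
    [0,[0.23,0,0],[0,0,0]],
    [0,[0.28,0,0],[0,0,0]],
  ],
)

```text
clock: 18.02
position: [515.1, -7.2, 35.1]
ee_rot: [-0.672, 0.74, -0.0, 0.0]
contact_force: [0.2, 1.2, 0.0]
gripper_width: 0.1
grasp_force: 0.5
```

```bash
python3 -c "
from h import *
rel()"
```

```text
hubrel x,y [ -0.3 260.8] z 35.1 F [0.2 1.2 0. ] toolx head -1.667 q [ 0.3   0.4  -0.48 -0.   -0.69 -0.4 ] t 18.0
```

jog_arm(
  plan=[
    [0,[0.05,0,0],[0,0,0]],
    [0,[0.1,0,0],[0,0,0]],
    [0,[0.15,0,0],[0,0,0]],
    [0,[0.2,0,0],[0,0,0]],
    [0,[0.25,0,0],[0,0,0]],
    [0,[0.3,0,0],[0,0,0]],
    [0,[0.34,0,0],[0,0,0]],
  ],
)

```text
clock: 18.9
position: [511.6, -41.2, 34.8]
ee_rot: [-0.672, 0.74, 0.0, -0.0]
contact_force: [0.7, 1.2, -0.2]
gripper_width: -0.5
grasp_force: 0.4
```

```bash
python3 -c "
from h import *
rel()"
```

```text
hubrel x,y [ -0.4 226.7] z 34.8 F [ 0.7  1.2 -0.2] toolx head -1.667 q [ 0.24  0.4  -0.48  0.   -0.68 -0.33] t 18.9
```

Sliding freely at 1.2 N. The last few millimetres go slowly until it seats.

jog_arm(
  plan=[
    [0,[0.015,0,0],[0,0,0]],
    [0,[0.03,0,0],[0,0,0]],
    [0,[0.045,0,0],[0,0,0]],
    [0,[0.06,0,0],[0,0,0]],
    [0,[0.06,0,0],[0,0,0]],
  ],
)

```text
clock: 19.52
position: [511.0, -46.9, 34.8]
ee_rot: [-0.672, 0.74, 0.0, -0.0]
contact_force: [0.0, 0.8, -0.0]
gripper_width: -0.2
grasp_force: 0.3
```

```bash
python3 -c "
from h import *
rel()"
```

```text
hubrel x,y [ -0.4 221. ] z 34.8 F [ 0.   0.8 -0. ] toolx head -1.667 q [ 0.23  0.4  -0.48  0.   -0.68 -0.32] t 19.5
```

jog_arm(
  plan=[
    [0,[0.01,0,0],[0,0,0]],
    [0,[0.02,0,0],[0,0,0]],
    [0,[0.03,0,0],[0,0,0]],
    [0,[0.04,0,0],[0,0,0]],
    [0,[0.04,0,0],[0,0,0]],
  ],
)

```text
clock: 20.15
position: [511.2, -47.0, 34.9]
ee_rot: [-0.672, 0.741, 0.001, 0.002]
contact_force: [-3.4, 19.6, 1.9]
gripper_width: -0.2
grasp_force: 9.4
```

```bash
python3 -c "
from h import *
rel()"
```

```text
hubrel x,y [-2.000e-01  2.209e+02] z 34.9 F [-3.4 19.6  1.9] toolx head -1.668 q [ 0.22  0.4  -0.48 -0.01 -0.68 -0.31] t 20.1
```

It's seated: blocked at 19.6 N at the expected spot. Now I back off, lift and verify.

jog_arm(
  plan=[
    [0,[-0.15,0,0],[0,0,0]],
    [0,[-0.4,0,0],[0,0,0]],
    [0,[-0.65,0,0],[0,0,0]],
    [0,[-0.8,0,-0.2],[0,0,0]],
    [0,[-0.8,0,-0.5],[0,0,0]],
    [0,[-0.8,0,-0.8],[0,0,0]],
    [0,[-0.8,0,-1],[0,0,0]],
    [0,[-0.8,0,-1],[0,0,0]],
  ],
)

```text
clock: 21.15
position: [519.3, 29.0, 136.2]
ee_rot: [-0.672, 0.74, -0.001, 0.001]
contact_force: [0.2, -0.0, -0.2]
gripper_width: 0.2
grasp_force: 0.0
```

```bash
python3 - <<'E'
from h import *
d=look("side5"); ang(d,[],0,0,1)
P=cloud(d);Q=P[...,:2]-HUB;X=Q@[.995,-.098];Y=Q@[.098,.995];Z=P[...,2]
m=(Z>60)&(Z<80)&(abs(X)<18)&(Y>199)&(Y<290);print("head",m.sum(),np.round(np.percentile(np.stack([X[m],Y[m],Z[m]],1),[2,50,98],0),1).tolist())
E
```

```text
hubrel x,y [  0.4 297.3] z 136.2 F [ 0.2 -0.  -0.2] toolx head -1.667 q [ 0.37  0.27 -0.36  0.   -0.94 -0.47] t 21.1
[-35.6 -12.9   9.5]
[-12.9   8.8  32.7]
head 130 [[-13.1, 199.3, 61.2], [-3.9, 207.7, 71.2], [10.8, 210.9, 77.4]]
```

View pics/side5.png

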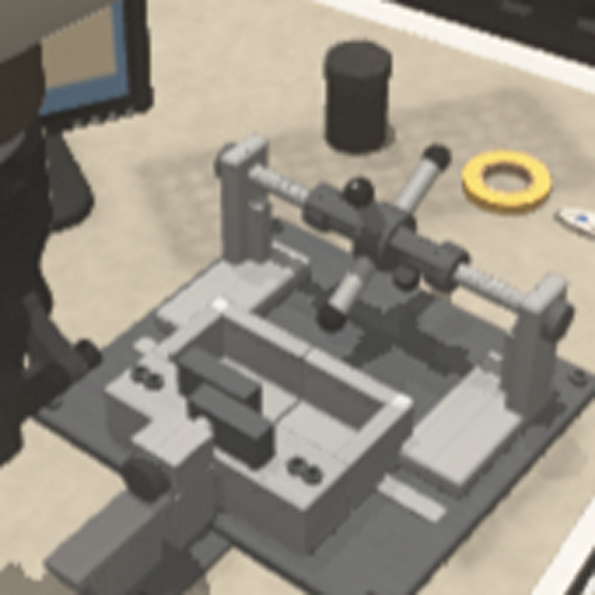

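The head sits flush against the guide block at (148,475), the form is closed, the bystanders are untouched and the robot is clear.

```bash
python3 -c "
from bench import *
print(job_done())"
```

```text
the job is handed in; nothing more can be done
None
```

The turnbuckle was turned to its hard stop with both halves drawn together, then the lock pin was pushed home against the guide block and released; the jar, tape roll and pliers were not touched, and the job was handed in at about 21 s.

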